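Set four vials out on the draw-up rack in order of size

TASK

Set up the draw-up rack for the nurse, who works along it from the smallest vial to the largest: stand the four loose vials from the worktop upright in its cups in order of size, one to a cup, the smallest in the red cup and the largest in the cup at the far end of the row. Never let a vial fall over, and leave the single saline bottle standing nearby and the phone where they are.

Things in the scene. Friction and masses are not known exactly. Their poses are not given: they have to be found in the camera images.
- purple_vial: Upright glass medicine vial with white contents and a purple cap, the smallest: body 29 mm across, 61 mm tall, glass body up to 50 mm, cap 25 mm across. Loose, 30 to 150 g. Origin: centre of its underside, z up; round, so its yaw does not matter.
- grey_vial: Upright glass medicine vial with white contents and a grey cap, the second smallest: body 33 mm across, 70 mm tall, glass body up to 57 mm, cap 27 mm across. Loose, 30 to 150 g. Origin: centre of its underside, z up; round, so its yaw does not matter.
- green_vial: Upright glass medicine vial with white contents and a green cap, the second largest: body 37 mm across, 78 mm tall, glass body up to 64 mm, cap 30 mm across. Loose, 30 to 150 g. Origin: centre of its underside, z up; round, so its yaw does not matter.
- blue_vial: Upright glass medicine vial with white contents and a blue cap, the largest: body 41 mm across, 86 mm tall, glass body up to 70 mm, cap 34 mm across; its axis runs within 2 mm of the origin. Loose, 30 to 150 g. Origin: centre of its underside, z up; round, so its yaw does not matter.
- red_cup: Red round open cup fixed on the low steel tray; 67 mm across at the rim, inside 58 mm at the mouth tapering to 51 mm at the floor. Origin: centre of its underside, 6 mm above the worktop; inner floor 4 mm, rim 20 mm above the origin. The four cups form one straight row along their y axis, centres 70 mm apart; the red cup is at one end (either end) and starts the row.
- white_cup_a: White round open cup fixed on the low steel tray; 67 mm across at the rim, inside 58 mm at the mouth tapering to 51 mm at the floor. Origin: centre of its underside, 6 mm above the worktop; inner floor 4 mm, rim 20 mm above the origin. One of three alike: the second, third or last of the row, as its distance from the red cup tells (70, 140 or 210 mm).
- white_cup_b: White round open cup fixed on the low steel tray; 67 mm across at the rim, inside 58 mm at the mouth tapering to 51 mm at the floor. Origin: centre of its underside, 6 mm above the worktop; inner floor 4 mm, rim 20 mm above the origin. One of three alike: the second, third or last of the row, as its distance from the red cup tells (70, 140 or 210 mm).
- white_cup_c: White round open cup fixed on the low steel tray; 67 mm across at the rim, inside 58 mm at the mouth tapering to 51 mm at the floor. Origin: centre of its underside, 6 mm above the worktop; inner floor 4 mm, rim 20 mm above the origin. One of three alike: the second, third or last of the row, as its distance from the red cup tells (70, 140 or 210 mm).
- bottle: Bystander, loose: white plastic infusion bottle standing behind the work, 111 mm tall, 44 mm across (55 mm with the paper slip taped to it). Origin: underside, about the middle. To be left where it is.
- phone: Bystander, loose: black phone lying flat near the front edge, 158 x 75 x 8 mm. Origin: centre of its underside, x along its length. To be left where it is.
Mind the look-alikes: they are no part of the job. What is shaped like the purple_vial but brown or yellow is not meant.

How it is judged:
By the outcome, as a careful person would: the job done as asked, in the order asked, and still so for the second after the job is handed in, with the robot touching nothing.
It also fails if it takes over 112 s, if anything falls off the work surface, if the arm or the gripper's body presses on something with over 40 N, if the wrist force passes 120 N, or if a joint passes its speed limit or range.

ROBOT

A 6-joint arm with a two-finger parallel gripper is mounted at the origin on a cart in front of the work surface, level with it; the furniture and walls round the work are solid. World frame = base frame: x ahead of the robot, y to its left, z up, the work surface at z = 0. Lengths are in m, angles in degrees, forces in N, time in s.
With the tool pointing down it reaches from about 0.2 to 0.875 m from the base axis. Payload 3.4 kg.
Tool frame: the origin (TCP) lies midway between the tips of the shut fingers; the grasp point (between the pads) lies 19 mm behind it; z points along the fingers, y is the line along which they close (so a half turn about z gives the same grasp; the last joint's range is limited). The gripper opens to 94 mm and grips with 3 to 60 N. Pads are 16 mm wide; open, the fingers measure 119 mm over their backs; the gripper's body (75 mm by 177 mm) begins 78 mm behind the grasp point.
Start: joints at [61.077, 15.808, 86.224, -0, 77.962, -6.933], TCP at [0.215, 0.533, 0.205] pointing down, gripper open.
Joint ranges: [-165.64, 165.64], [-43.16, 119.46], [12.63, 154.43], [-67.54, 247.53], [6.08, 155.33], [-154.97, 154.97]. Speed limits (degrees/s): [147.25, 147.25, 180, 180, 180, 180].

INTERFACE

Orientations are given as [roll, pitch, yaw] about the fixed x, y, z axes, in that order (R = Rz(yaw) Ry(pitch) Rx(roll)).
In Python, from workcell import * gives the robot as it stands. Calls block until the motion is done:
- reach(position, orientation): joint-space move of the TCP to a pose.
- servo_line(position, frame=None, rate=0.15, stop_force=None): straight line of the TCP; frame=None keeps the orientation; rate is the mean speed in m/s. With stop_force (N) it stops when the force on the tool has changed by that much, and returns True; else False.
- set_joints(angles): joint-space move.
- grip(opening, grip_force=None): finger opening in m; grip_force is the grip in N (None keeps the last); returns when the fingers have stopped.
- dwell(seconds).
- ik(position, orientation): joint angles nearest the present ones, or None.
- snapshot(name): name is "scene" or "top"; returns (picture, depth): 400x640x3 uint8, red, green, blue; 400x640 float32, m along the optical axis (not along the pixel's ray), 0 where there is no reading.
- calibration(name): a dict with "vertical_fov" (degrees; the focal length in pixels is half the picture's height over the tangent of half this angle, whatever the lens; pixels are square), "cx", "cy" (the principal point, pixels), "distortion" ([k1, k2, p1, p2, k3] as OpenCV has them; the pictures are not rectified), "extrinsics" (4x4, takes a point from camera to world coordinates). Camera axes: x right, y down, z forward; pixel columns grow to the right and rows downward; lengths in m; the calibration is good to about 2 mm. A picture is of the moment at which its call begins. calibration takes no time and is no camera call.
A pose or a line that the arm cannot do raises IKError and nothing moves.
- finish_job(): hands the job in; it is judged then, once.
Trained networks look in the newest picture that a camera, given by its name, has taken for a name from the list of things; names that differ only in an ending like _2 or _b are one class to them, and where a whole thing is asked for, a point or a joint stands for the part that bears it (a point fixed in the world has none). Each returns a list of dicts, best first, with "confidence" (0 to 1); they miss things now and then, are a little off and sometimes report something else, mostly with a low value. They report only what shows in the picture. A call takes as long as a camera call. They do not tell look-alikes from the thing itself.
- cut_out(camera, label): "region" (400x640 bool, what is visible of it) and "position" ([column, row] as shares, 0 to 1, of the picture: columns of its width, rows of its height, amid what is visible of it).
- spot_point(camera, label): "position" ([column, row] as shares, 0 to 1, of the picture: columns of its width, rows of its height: a listed point, or the origin of a listed thing).
Readings, each from a call of its own:
- get_clock(): time.
- get_q(): joint angles.
- get_qvel(): joint speeds.
- get_tau(): joint torques, N m.
- get_eef_pos(): TCP position.
- get_orientation(): TCP orientation.
- get_wrist_force(): force on the tool from outside, world axes, zero at the start.
- get_moment(): the same for the moment, N m.
- get_opening(): finger opening in m.
- get_gripper_force(): force on a finger pad.
Only numpy, scipy, OpenCV 4.12 (cv2) and the standard library are available. Lean on these libraries where they do the work, as an engineer would, in place of code of your own. Each camera call takes 0.05 s, during which the arm holds its last target. There are 200 camera calls.

## Working session

There is one attempt and no reset: what is moved stays moved. The work goes in short steps, each a Python script; the robot and the scene stay as the last script left them, time stands still between calls to the robot, and variables do not carry over. Pictures are saved under pics/ and viewed, at most 14 in all, crops included, and the job is handed in when it is done.

```bash
mkdir -p pics; ls
cat > h.py <<'E'
from workcell import *
import numpy as np, cv2
def cam(n):
    c=calibration(n); f=200/np.tan(np.radians(c["vertical_fov"]/2))
    return np.array([[f,0,c["cx"]],[0,f,c["cy"]],[0,0,1]]),np.array(c["distortion"],float),np.array(c["extrinsics"])
def cloud(n,depth):
    K,D,T=cam(n); v,u=np.mgrid[:400,:640]
    p=cv2.undistortPoints(np.stack([u,v],-1).reshape(-1,1,2).astype(np.float64),K,D).reshape(400,640,2)
    P=np.dstack([p[...,0]*depth,p[...,1]*depth,depth])
    return P@T[:3,:3].T+T[:3,3]
def save(n,img): cv2.imwrite(n,img[...,::-1])
E
python3 - <<'E'
from h import *
for n in("scene","top"):
    im,d=snapshot(n); save(f"pics/{n}0.png",im); W=cloud(n,d); np.savez(f"{n}0.npz",im=im,W=W,d=d)
    print(n,cam(n)[2][:3,3].round(3))
    for l in("purple_vial","grey_vial","green_vial","blue_vial","red_cup","white_cup_a","bottle","phone"):
        for r in cut_out(n,l):
            m=r["region"]&(d>0); P=W[m]
            if len(P)<5: continue
            top=np.percentile(P[:,2],98); Q=P[P[:,2]>top-.006]
            print(l,round(r["confidence"],2),(np.array(r["position"])*[640,400]).round(),m.sum(),"med",np.median(P,0).round(3),"top",((Q.min(0)+Q.max(0))/2).round(3),np.ptp(Q,0).round(3))
print(get_clock())
E
```

```text
pics
scene [-0.028 -0.455  0.506]
purple_vial 0.79 [373. 272.] 465 med [ 0.438 -0.222  0.036] top [ 0.445 -0.218  0.059] [0.023 0.024 0.007]
purple_vial 0.66 [342. 256.] 390 med [ 0.427 -0.151  0.038] top [ 0.434 -0.147  0.059] [0.022 0.023 0.007]
purple_vial 0.64 [335. 289.] 454 med [ 0.356 -0.196  0.038] top [ 0.364 -0.191  0.059] [0.024 0.023 0.007]
purple_vial 0.53 [328. 233.] 329 med [ 0.48  -0.095  0.038] top [ 0.488 -0.091  0.059] [0.024 0.023 0.007]
grey_vial 0.94 [437. 244.] 583 med [ 0.56  -0.294  0.039] top [ 0.57  -0.292  0.067] [0.026 0.027 0.007]
grey_vial 0.19 [375. 223.] 524 med [ 0.558 -0.164  0.045] top [ 0.568 -0.159  0.075] [0.027 0.027 0.007]
green_vial 0.84 [377. 224.] 544 med [ 0.558 -0.164  0.044] top [ 0.568 -0.159  0.075] [0.027 0.027 0.007]
blue_vial 0.75 [414. 280.] 1097 med [ 0.436 -0.301  0.052] top [ 0.448 -0.297  0.083] [0.033 0.033 0.007]
blue_vial 0.35 [291. 182.] 363 med [0.619 0.129 0.017] top [0.615 0.122 0.024] [0.068 0.069 0.007]
red_cup 0.9 [316. 193.] 344 med [0.624 0.059 0.016] top [0.619 0.055 0.024] [0.063 0.065 0.007]
white_cup_a 0.81 [292
[... 1341 characters left out ...]
blue_vial 0.62 [265. 188.] 486 med [0.618 0.127 0.012] top [0.617 0.126 0.028] [0.065 0.063 0.008]
red_cup 0.95 [292. 187.] 463 med [0.624 0.058 0.012] top [0.622 0.056 0.028] [0.063 0.062 0.008]
white_cup_a 0.89 [264. 187.] 470 med [0.618 0.127 0.012] top [0.617 0.126 0.028] [0.065 0.063 0.008]
white_cup_a 0.87 [212. 192.] 459 med [0.605 0.268 0.012] top [0.604 0.265 0.028] [0.063 0.065 0.009]
white_cup_a 0.61 [239. 189.] 437 med [0.612 0.198 0.012] top [0.61  0.196 0.028] [0.06  0.062 0.008]
bottle 0.64 [362. 135.] 336 med [ 0.744 -0.122  0.074] top [ 0.754 -0.126  0.11 ] [0.026 0.023 0.009]
phone 0.64 [303. 271.] 1581 med [0.386 0.016 0.008] top [0.385 0.017 0.013] [0.111 0.159 0.012]
0.9
```

Run:
```python
import cv2
a=cv2.imread("pics/scene0.png")[150:320,210:480]; cv2.imwrite("pics/s0c.png",cv2.resize(a,(800,504),interpolation=2))
a=cv2.imread("pics/top0.png")[100:310,190:450]; cv2.imwrite("pics/t0c.png",cv2.resize(a,(740,598),interpolation=2))
```

```text
(no output)
```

View pics/s0c.png

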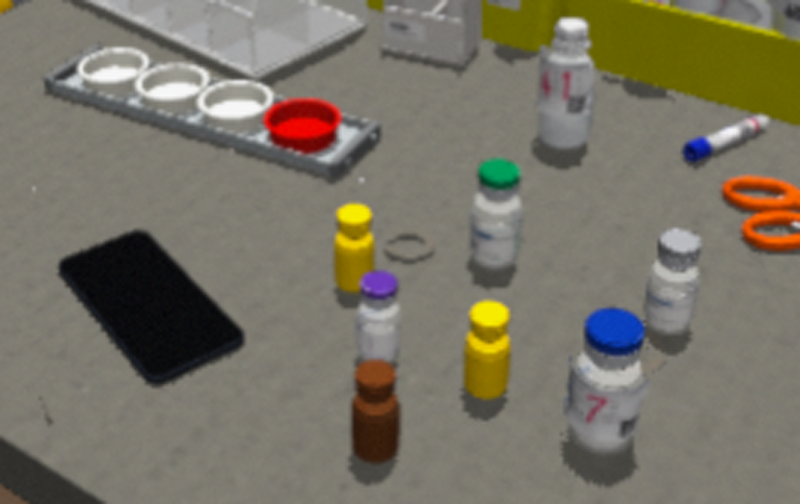

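View pics/t0c.png

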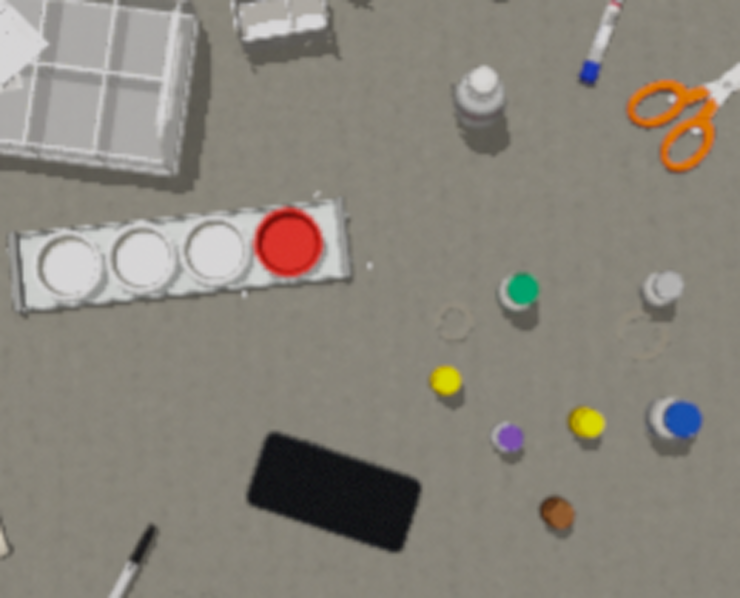

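View pics/scene0.png

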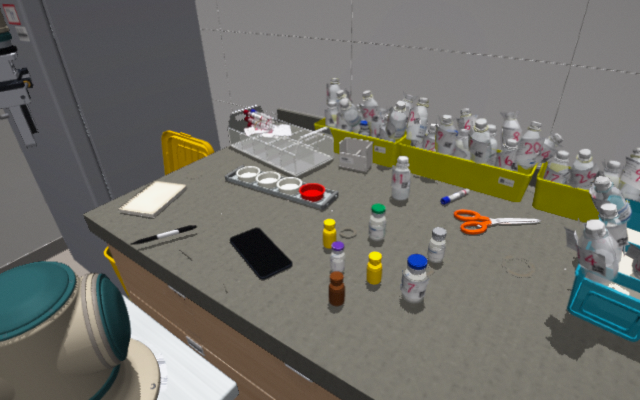

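The purple vial is at scene (338,258), with yellow look-alikes at (329,233) and (374,268) and a brown one at (336,289). The red cup at top-view (292,187) starts the row, which runs to +y and ends at (212,192). I'll start with purple.

```bash
cat >> h.py <<'E'
ROW=np.degrees(np.arctan2(.265-.056,.604-.622))   # tool x along the row, fingers close across it
OR=None
#        pick xy, diameter, tip height above underside
V=dict(purple_vial=((.4355,-.1455),.029,.022),grey_vial=((.571,-.292),.033,.024),
       green_vial=((.5695,-.1585),.037,.026),blue_vial=((.4505,-.2975),.041,.028))
CUP=dict(purple_vial=(.6215,.056),grey_vial=(.6160,.1258),green_vial=(.6100,.1955),blue_vial=(.6040,.265))
def ori():
    c=[]
    for y in(ROW,ROW-180):
        q=[ik([*p,.17],[180,0,y]) for p in((.4355,-.1455),(.604,.265),(.571,-.292))]
        if all(x is not None for x in q): c.append((max(abs(x[5]) for x in q),y))
    return [180,0,min(c)[1]]
def pick(n):
    (x,y),d,h=V[n]; o=ori()
    grip(d+.018,15); reach([x,y,.17],o); servo_line([x,y,h+.05],rate=.2)
    servo_line([x,y,h],rate=.1); grip(d-.012,15)
    op=get_opening(); servo_line([x,y,.17],rate=.15); print(n,"held",op,get_opening(),get_gripper_force(),get_clock())
    return abs(get_opening()-d)<.006
def place(n):
    (x,y),d,h=(CUP[n],)+V[n][1:]; o=ori()
    reach([x,y,.17],o); servo_line([x,y,.045+h],rate=.2)
    s=servo_line([x,y,.007+h],rate=.03,stop_force=4); print("touch",s,get_eef_pos(),"expect",.010+h)
    z=get_eef_pos()[2]
    grip(d+.016); servo_line([x,y,max(z,.03)+.11],rate=.2); print("placed",get_clock())
E
python3 - <<'E'
from h import *
W=np.load("top0.npz")["W"]
for y0 in np.arange(-.05,.4,.05):
    print(round(y0,2),[round(float(np.max(W[...,2][(W[...,1]>y0)&(W[...,1]<y0+.05)&(W[...,0]>x0)&(W[...,0]<x0+.05)],initial=0)),3) for x0 in np.arange(.5,.8,.05)])
o=ori(); print(o,ik([.4355,-.1455,.17],o),ik([.604,.265,.17],o))
print(pick("purple_vial"))
im,d=snapshot("scene"); save("pics/s1.png",im[130:330,200:480])
E
```

```text
-0.05 [0.007, 0.018, 0.017, 0.935, 0.007, 0.006, 0.006]
0.0 [0.006, 0.031, 0.031, 0.029, 0.007, 0.007, 0.079]
0.05 [0.009, 0.03, 0.032, 0.029, 0.006, 0.008, 0.2]
0.1 [0.008, 0.031, 0.031, 0.018, 0.008, 0.113, 0.198]
0.15 [0.01, 0.032, 0.031, 0.082, 0.115, 0.115, 0.114]
0.2 [0.007, 0.032, 0.032, 0.071, 0.072, 0.066, 0.066]
0.25 [0.006, 0.033, 0.031, 0.01, 0.071, 0.073, 0.072]
0.3 [0.006, 0.023, 0.028, 0.006, 0.071, 0.092, 0.109]
0.35 [0.009, 0.008, 0.006, 0.007, 0.075, 0.115, 0.116]
[180, 0, np.float64(94.92241818713599)] [-27.16767467   7.21225893 102.84895975   0.          69.93878132
 -32.09009286] [ 1.76492789e+01  2.42010274e+01  7.84014093e+01 -2.54444375e-14
  7.73975633e+01  1.27268607e+01]
purple_vial held 0.027911880192436837 0.027496766995647928 14.949418004835024 7.175
True
```

View pics/s1.png

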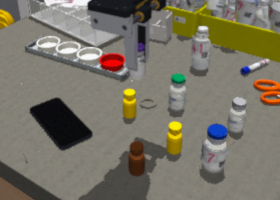

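Purple is held, and everyone else is still standing. Next I place it and check the result.

Run:
```python
from h import *
place("purple_vial")
if pick("grey_vial"):
    im,d=snapshot("scene"); save("pics/s2.png",cv2.resize(im[130:330,200:480],None,fx=2,fy=2))
```

```text
touch True [0.62098786 0.05604776 0.03229235] expect 0.032
placed 11.2083
grey_vial held 0.031735692727234276 0.03152722846037046 14.996151113118685 15.7333
```

View pics/s2.png

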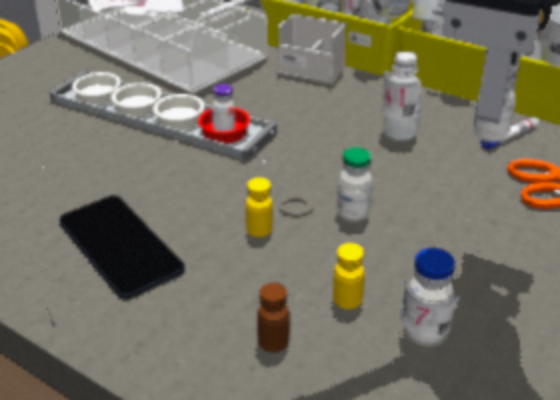

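Purple stands upright in the red cup (crop 222,108), and grey is in the gripper (crop 495,105). On to the rest.

Run:
```python
from h import *
place("grey_vial")
if pick("green_vial"):
    im,d=snapshot("scene"); save("pics/s3.png",cv2.resize(im[130:330,200:480],None,fx=2,fy=2))
```

```text
touch True [0.61557171 0.125732   0.03449541] expect 0.034
placed 20.2333
green_vial held 0.03542911211836594 0.03526087608305784 14.999893464701017 24.5083
```

View pics/s3.png

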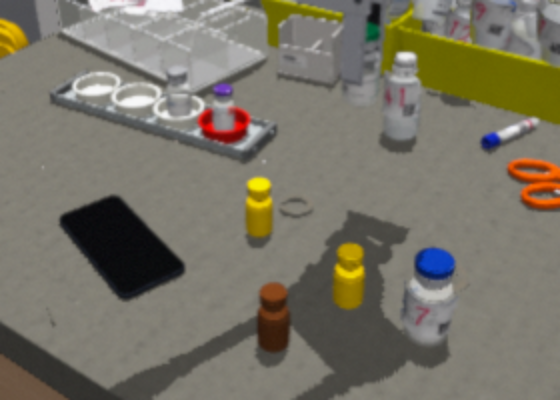

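Grey stands in the second cup (crop 178,95), green is held, and the bottle and phone haven't moved.

Run:
```python
from h import *
place("green_vial")
if pick("blue_vial"):
    im,d=snapshot("scene"); save("pics/s4.png",cv2.resize(im[130:330,200:480],None,fx=2,fy=2))
```

```text
touch True [0.60971596 0.19548945 0.03650568] expect 0.036
placed 28.7917
blue_vial held 0.03922199868781576 0.03932375200220644 14.999751536379335 33.8167
```

View pics/s4.png

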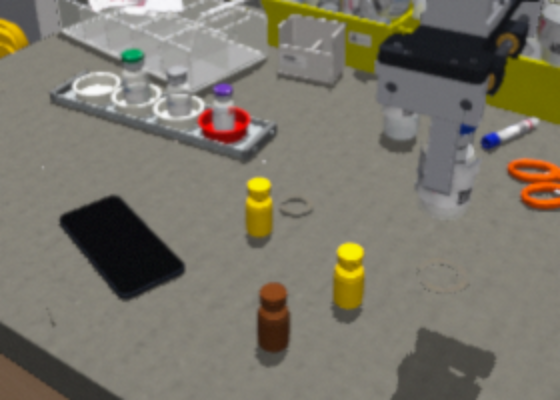

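Green stands in the third cup (crop 133,80) and blue is held. I'll place it, back off and check all four.

Run:
```python
from h import *
place("blue_vial")
p=get_eef_pos(); servo_line([p[0],p[1],.22],rate=.2); reach([.35,.40,.25],ori()); dwell(.5)
for n in("scene","top"):
    im,d=snapshot(n); W=cloud(n,d)
    save(f"pics/{n}5.png",cv2.resize(im[130:330,200:480],None,fx=2,fy=2))
    for l in("bottle","phone"):
        for r in cut_out(n,l)[:1]: print(n,l,np.median(W[r["region"]&(d>0)],0).round(3))
    for k,(x,y) in CUP.items():
        m=(np.hypot(W[...,0]-x,W[...,1]-y)<.03)&(W[...,2]>.03); Q=W[m]; Q=Q[Q[:,2]>np.percentile(Q[:,2],98)-.006]
        print(n,k,((Q.min(0)+Q.max(0))/2-[x,y,0]).round(3))
print(get_clock(),get_wrist_force())
```

```text
touch True [0.60363371 0.26492251 0.03848791] expect 0.038
placed 38.8417
scene bottle [ 0.736 -0.131  0.056]
scene phone [0.379 0.005 0.008]
scene purple_vial [-0.002 -0.001  0.069]
scene grey_vial [-0.    -0.001  0.077]
scene green_vial [-0.002 -0.002  0.086]
scene blue_vial [-0.002 -0.002  0.094]
top phone [0.385 0.016 0.008]
top purple_vial [-0.     0.     0.072]
top grey_vial [0.001 0.    0.081]
top green_vial [-0.    0.    0.09]
top blue_vial [-0.    -0.001  0.097]
41.2583 [-0.02900561  0.50922271 -0.31523607]
```

View pics/scene5.png

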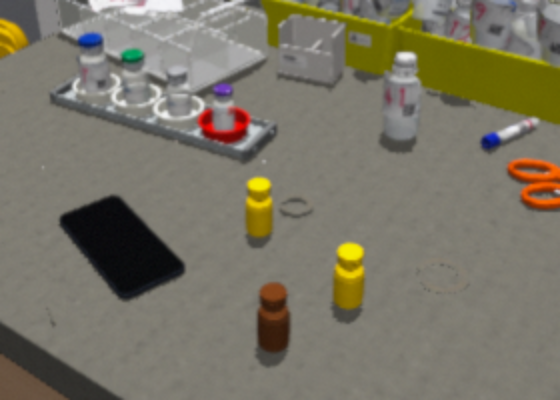

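All four vials stand upright and centred in their cups: purple (222,105), grey (178,95), green (133,80) and blue (91,70). The bottle and phone haven't moved.

```bash
python3 -c "
from workcell import *
print(finish_job())"
```

```text
the job is handed in; nothing more can be done
None
```

The job is handed in at about 41 s: purple, grey, green and blue stand upright in order from the red cup to the far end, and the bottle and phone are where they were.

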